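Hang the spent-nib tin on the spring balance

TASK

Hang the spent-nib tin under the spring balance to be weighed: lift it by its wooden handle, keeping it level so that no nib spills, pass its hook through the balance's lower loop, and ease its unknown weight onto the spring by feel. Let go only once the spring carries the whole weight, never jerk or strain the balance, and do not let the tin drop or bob when you release it; leave it hanging free, upright and still. Leave the other things on the bench where they lie.

Things in the scene. Friction and masses are not known exactly. Their poses are not given: they have to be found in the camera images.
- tin: Open grey tin tray holding spent nibs, 84 (x) by 64 (y) by 40 mm high; origin: centre of its underside. Teak stub handle on its -x wall, wire bow (5 mm wire) from the middles of both long walls up to 78 mm, hook on top. Loose; weighs 150 to 570 g (not told), centre of mass low and straight under the hook. Stands on the bench left or right of the stand, handle roughly towards the robot.
- tin_hook (a point): Point in the mouth of the tin's hook where the middle of the loop's wire lies when hung: tin frame (-1, 0, 108) mm; axes as the tin. The hook, of 5 mm wire in the tin's x-z plane, is 115.5 mm high at its top; shank at x = -10, it bends over to +x and its tip points down at x = +9, ending 96.5 mm above the underside. Mouth 13 mm wide.
- tin_grip (a point): Middle of the grip on the tin's handle: tin frame (-75, 0, 30) mm; axes as the tin. Handle 14 mm thick (y), 16 mm high (z = 22 to 38), level along x from -48 to its free end at -100; a tin bracket 20 mm wide lies at x = -49 to -41. Pinch it across y, from above or leaning back over its free end.
- stand: Fixed rod stand of steel. Origin: on the bench straight under the hanging balance; +x points towards its upright rod (12 mm thick, at x = 130 mm, 452 mm high). Iron base plate x = -50 to 170 mm, y = -55 to 55 mm, 12 mm high. A level arm 425 mm above the bench carries the balance at x = 0, y = 0.
- balance: Tubular spring balance, 29 mm thick, hanging from the stand's arm by a swivel at its top (its origin, 405 mm above the bench); the tube ends 137 mm below that. It swings freely a little (up to 0.35 rad) both ways but does not turn about the vertical. Its draw rod and loop come out below. Axes as the stand when hanging at rest.
- loop_seat (a point): Middle of the wire at the lowest point of the loop, the loop being the lower end of the balance's draw rod: upright pear-shaped loop of 5 mm wire in the balance's y-z plane (you look through it along the stand's x), 40 mm high and 30 mm wide between wire centres (35 and 25 mm clear), narrowing to its bottom. At rest this point is 220 mm above the bench.
- draw (a joint): How far the draw rod and loop are pulled down out of the balance, m, 0 to 0.085; 0 with nothing on it. Spring about 70 N/m; it starts to move at about 0.5 N of pull, so the tin pulls it out some 14 to 74 mm according to its weight.
- whetstone: Red ceramic whetstone, plain block 150 by 50 by 22 mm. Origin: centre of underside. Leave alone.
- cap_a: Burgundy resin pen cap with clip, lying, 64 mm long, 16 mm thick. Origin: under its middle. Leave alone.
- cap_b: Second burgundy resin pen cap, as the first. Leave alone.
- pin_vise: Chrome pin vise, lying, 96 mm long, 13 mm thick. Origin: under its middle. Leave alone.
- feed_rack: Teak feed rack 55 by 140 by 34 mm with two rows of black feeds standing to 64 mm. Origin: centre of underside. Leave alone.
- ink_jar: Small round ink jar, 48 mm across, 50 mm high. Origin: centre of underside. Leave alone.
- loupe: Black eye loupe standing on the bench, 33 mm across, 30 mm high. Origin: centre of underside. Leave alone.

How it is judged:
By the outcome, as a careful person would: the job done as asked, in the order asked, and still so for the second after the job is handed in, with the robot touching nothing.
It also fails if it takes over 61 s, if anything falls off the work surface, if the arm or the gripper's body presses on something with over 40 N, if the wrist force passes 120 N, or if a joint passes its speed limit or range.

ROBOT

A 6-joint arm with a two-finger parallel gripper is mounted at the origin on the work surface. World frame = base frame: x ahead of the robot, y to its left, z up, the work surface at z = 0. Lengths are in m, angles in rad, forces in N, time in s.
With the tool pointing down it reaches from about 0.225 to 0.875 m from the base axis. Payload 3.4 kg.
Tool frame: the origin (TCP) lies between the finger pads; the fingertips stand 11 mm ahead of it and the grasp point (between the pads) lies 8 mm behind it (tips_ahead is the distance from the TCP to the fingertips, in m); z points along the fingers, x is the direction in which the jaws open and shut, and the axes are right-handed (so a half turn about z gives the same grasp; the last joint's range is limited). The gripper opens to 85 mm and grips with 20 to 120 N. Pads are 22 mm wide; open, the fingers measure 114 mm over their backs; the gripper's body (76 mm by 85 mm) begins 54 mm behind the grasp point. The pads swing forward as they close: fully open they stand 13 mm farther back than shut.
Start: joints at [1.043, 0.276, 1.505, -0, 1.361, -0.121], TCP at [0.228, 0.528, 0.242] pointing down, gripper open.
Joint ranges: [-2.89, 2.89], [-0.75, 2.08], [0.22, 2.7], [-1.18, 4.32], [0.11, 2.71], [-2.7, 2.7]. Speed limits (rad/s): [2.57, 2.57, 3.14, 3.14, 3.14, 3.14].

INTERFACE

Orientations are given as a unit quaternion [w, x, y, z].
In Python, from rig import get_state, get_image, sign_off, masks_of, tips_ahead gives the robot as it stands.
- The arm moves only by the tool play_rows, never from a script. Its argument "series" is a list of rows, each an object of numbers: "fingers": the closure, from -1 (fully open) to 1 (shut); "dx", "dy", "dz": the shift along the world's x, y, z in mm; "turn": the turn about the world's z in rad. A call has 1 to 20 rows; each row shifts and turns the pose as measured when the row begins; what a row does not reach is not made up. A row lasts 1/12 s, in which the tool goes at most 41.7 mm and 7.16 degrees, less where a joint would pass 70% of its speed; a pose out of reach is approached as far as the arm can. A call with a gripper value outside its range is refused whole. The fingers move at their own pace and stop on an object; "squeeze" is the grip in N (left out, the last holds). Time passes only in rows, so rows that do not move let the fingers close. It gives the time, the measured TCP pose, the force and the opening at its end, in the units of the state.
- get_state(): the state, without advancing time (a new reading comes with each control period).
- get_image(name): name is "side" or "top" or "wrist"; returns a dict with "pixels" (420x560x3 uint8, red, green, blue), "vfov" (degrees; the focal length in pixels is half the picture's height over the tangent of half this angle, whatever the lens; pixels are square), "cx", "cy" (the principal point, pixels), "rvec" (rotation vector, rad) and "tvec" (3), from world to camera coordinates, as OpenCV has them; the wrist camera has in their place "hand_eye" (4x4, takes a point from camera to tool coordinates, whose origin is the TCP and whose axes are the tool frame's). Camera axes: x right, y down, z forward; pixel columns grow to the right and rows downward; lengths in m; the calibration is good to about 2 mm. A picture is of the moment at which its call begins: read the wrist's pose just before it. There is no depth.
- sign_off(): hands the job in, once; it reports no verdict.
Trained networks look in a picture, given as the dict that the camera call returned (one of the last four; its "shot" number tells which), for a name from the list of things; names that differ only in an ending like _2 or _b are one class to them, and where a whole thing is asked for, a point or a joint stands for the part that bears it (a point fixed in the world has none). Each returns a list of dicts, best first, with "p" (0 to 1); they miss things now and then, are a little off and sometimes report something else, mostly with a low value. They report only what shows in the picture. A call takes as long as a camera call.
- masks_of(picture, label): "region" (420x560 bool, what is visible of it) and "xy" ([column, row] in pixels, amid what is visible of it).
The state is a dict: "clock": time; "qpos": joint angles; "qd": joint speeds; "effort": joint torques, N m; "position": TCP position; "ee_rot": TCP orientation; "contact_force": force on the tool from outside, world axes, zero at the start; "moment": the same for the moment, N m; "width": finger opening in m.
Only numpy, scipy, OpenCV 4.12 (cv2) and the standard library are available. Lean on these libraries where they do the work, as an engineer would, in place of code of your own. Each camera call takes 0.05 s, during which the arm holds its last target. There are 200 camera calls.

## Working session

There is one attempt and no reset: what is moved stays moved. The work goes in short steps, Python scripts to look and compute and a tool call to move; the robot and the scene stay as the last step left them, time stands still between calls to the robot, and variables do not carry over. Pictures are saved under pics/ and viewed, about 8 in all and at most 12, crops included, and the job is handed in when it is done.

Besides the shell and the picture viewer there is one more tool, called after "Call:" by a JSON object that holds its "api" and its "payload", one argument or row to a line. play_rows: Moves the arm, as the interface text tells. Its arguments: {"type":"object","properties":{"series":{"type":"array"},"squeeze":{"type":"number"}},"required":["series"]}

```bash
ls; mkdir -p pics; cat > h.py <<'E'
import numpy as np, cv2, json
from rig import *
def K(p):
    f=p["pixels"].shape[0]/2/np.tan(np.radians(p["vfov"])/2)
    return np.array([[f,0,p["cx"]],[0,f,p["cy"]],[0,0,1]])
def proj(p,P): return cv2.projectPoints(np.atleast_2d(np.float64(P)),np.float64(p["rvec"]),np.float64(p["tvec"]),K(p),None)[0][:,0]
def ray(p,uv):
    R=cv2.Rodrigues(np.float64(p["rvec"]))[0]; c=-R.T@np.float64(p["tvec"])
    d=R.T@np.linalg.inv(K(p))@np.array([uv[0],uv[1],1.]); return c,d/np.linalg.norm(d)
def atz(p,uv,z):
    c,d=ray(p,uv); return c+d*(z-c[2])/d[2]
def tri(p,a,q,b):
    c1,d1=ray(p,a);c2,d2=ray(q,b)
    s=np.linalg.lstsq(np.c_[d1,-d2],c2-c1,rcond=None)[0]
    A=c1+s[0]*d1;B=c2+s[1]*d2; return (A+B)/2,np.linalg.norm(A-B)
def save(p,n): cv2.imwrite("pics/"+n,p["pixels"][:,:,::-1])
E
python3 - <<'E'
from h import *
np.set_printoptions(precision=3,suppress=True)
s=get_state(); print({k:np.round(v,3) for k,v in s.items()})
ps=[get_image(n) for n in("side","top")]
cv2.imwrite("pics/a.png",cv2.resize(np.vstack([p["pixels"] for p in ps])[:,:,::-1],None,fx=1,fy=1)[:420])
cv2.imwrite("pics/b.png",ps[1]["pixels"][:,:,::-1])
for p,n in zip(ps,("side","top")):
    print(n,p["vfov"],p["cx"],p["cy"],ray(p,(p["cx"],p["cy"])),p["shot"])
    for l in("tin","tin_hook","tin_grip","stand","balance","loop_seat"):
        for m in masks_of(p,l)[:1]: 
            ys,xs=np.where(m["region"]); print(l,round(m["p"],2),m["xy"],xs.min(),xs.max(),ys.min(),ys.max())
E
```

```text
pics
{'clock': np.float64(0.0), 'qpos': array([ 1.043,  0.277,  1.506, -0.   ,  1.361, -0.121]), 'qd': array([-0.001, -0.   ,  0.001, -0.   , -0.   ,  0.001]), 'effort': array([ -0.003, -41.678, -24.581,  -0.001,   0.011,  -0.   ]), 'position': array([0.227, 0.528, 0.241]), 'ee_rot': array([ 0.   ,  0.835,  0.55 , -0.001]), 'contact_force': array([ 0.597, -0.835, -0.394]), 'moment': array([-0.02 , -0.034,  0.004]), 'width': np.float64(0.085)}
side 56.88476902279319 275.1423882646485 218.07120999119223 (array([ 0.298, -0.715,  0.972]), array([ 0.256,  0.665, -0.701])) 1
tin 0.66 [304.0, 330.5] 270 325 313 347
tin_hook 0.74 [306.2, 330.1] 270 324 312 346
tin_grip 0.7 [303.1, 334.3] 270 324 312 346
stand 0.9 [289.3, 248.4] 252 324 135 273
balance 0.97 [263.9, 177.6] 259 270 158 208
loop_seat 0.29 [218.0, 278.8] 205 232 271 283
top 42.24982624832382 281.011766426418 206.30335624522567 (array([0.508, 0.02 , 1.438]), array([ 0.041, -0.005, -0.999])) 2
tin 0.73 [377.7, 212.2] 365 400 188 243
tin_hook 0.62 [382.0, 209.1] 365 400 188 242
tin_grip 0.93 [379.3, 212.6] 365 400 188 243
stand 0.91 [275.9, 179.1] 247 308 121 231
balance 0.4 [272.7, 200.2] 261 276 194 209
```

```bash
python3 - <<'E'
from h import *
p=get_image("top");s=get_image("side")
cv2.imwrite("pics/t1.png",cv2.resize(p["pixels"][100:300,200:460,::-1],None,fx=3,fy=3,interpolation=cv2.INTER_CUBIC))
cv2.imwrite("pics/s1.png",cv2.resize(s["pixels"][125:375,180:400,::-1],None,fx=2.4,fy=2.4,interpolation=cv2.INTER_CUBIC))
E
```

```text
(no output)
```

View pics/t1.png

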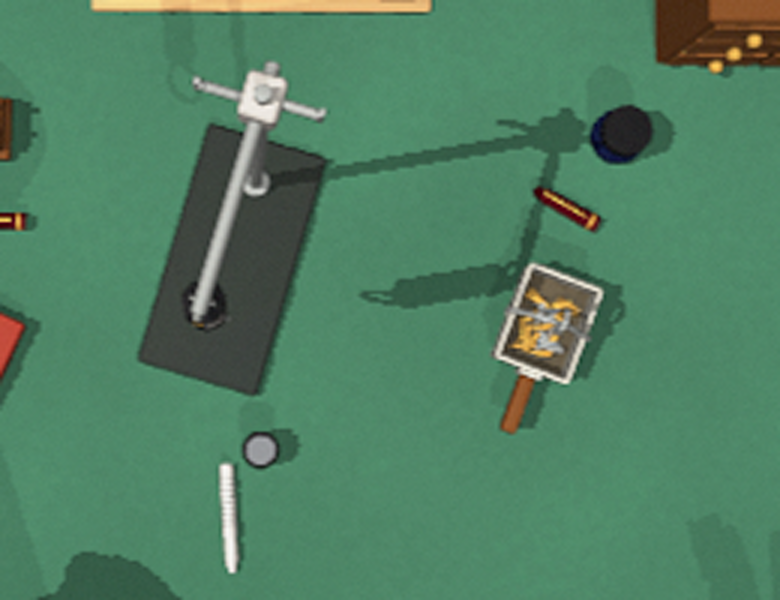

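View pics/s1.png

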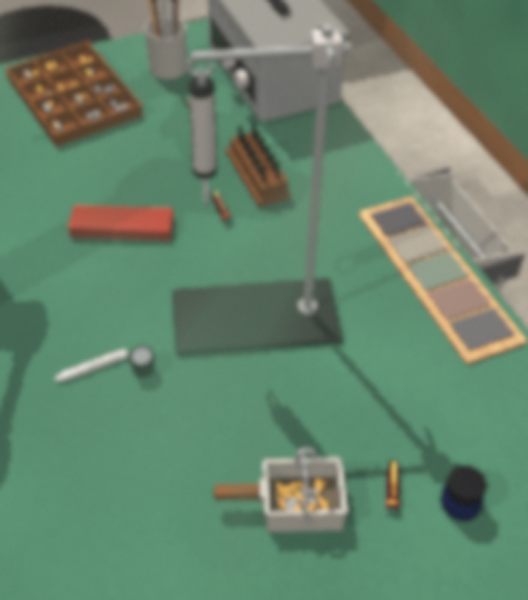

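The tin stands to the right of the stand, with its rim corners at crop (530,263), (603,290), (570,383) and (497,355) and its handle end at (510,428). The base plate corners are at (208,125), (328,160), (257,393) and (138,358). Next I'll work out the poses.

```bash
python3 - <<'E'
from h import *
np.set_printoptions(precision=4,suppress=True)
p=get_image("top");s=get_image("side")
T=lambda u:(200+(u[0]+.5)/3-.5,100+(u[1]+.5)/3-.5)
S=lambda u:(180+(u[0]+.5)/2.4-.5,125+(u[1]+.5)/2.4-.5)
def fit(m,w):
    m=np.array(m)[:,:2];w=np.array(w,float);mc=m.mean(0);wc=w.mean(0)
    a=np.arctan2(*(lambda A:(A[0,1]-A[1,0],A[0,0]+A[1,1]))((m-mc).T@(w-wc)))
    R=np.array([[np.cos(a),-np.sin(a)],[np.sin(a),np.cos(a)]]);t=wc-R@mc
    return a,t,np.linalg.norm(w-(m@R.T+t),axis=1)
# image: up=+x left=+y
base=[(170,55),(170,-55),(-50,-55),(-50,55)]
w=[atz(p,T(u),.012)[:2]*1e3 for u in[(208,125),(328,160),(257,393),(138,358)]]
a,t,r=fit(base,w);print("stand top",a,t,r)
w=[atz(s,S(u),.012)[:2]*1e3 for u in[(332,280),(342,344),(178,352),(174,290)]]
# side view order unknown: print
print("stand side corners",np.array(w).round(0))
print("stand top corners",np.array([atz(p,T(u),.012)[:2]*1e3 for u in[(208,125),(328,160),(257,393),(138,358)]]).round(0))
c,sn=np.cos(a),np.sin(a);R=np.array([[c,-sn],[sn,c]])
bal=[*(t/1e3)]
for z in(.405,.268,.22): print(z,(proj(p,[*bal,z])[0]-[200,100])*3,(proj(s,[*bal,z])[0]-[180,125])*2.4)
w=[atz(p,T(u),.04)[:2]*1e3 for u in[(530,265),(601,291),(569,381),(498,356)]]
w.append(atz(p,T((510,431)),.034)[:2]*1e3)
a2,t2,r2=fit([(42,32),(42,-32),(-42,-32),(-42,32),(-100,0)],w);print("tin",a2,t2,r2)
R2=np.array([[np.cos(a2),-np.sin(a2)],[np.sin(a2),np.cos(a2)]])
tw=lambda q:np.r_[R2@np.array(q[:2])+t2,q[2]]/1e3
for q in[(-100,0,30),(-48,0,30),(-1,0,112),(42,32,40),(42,-32,40),(-42,-32,40),(-42,32,40)]:
    print(q,tw(q),(proj(p,tw(q))[0]-[200,100])*3,(proj(s,tw(q))[0]-[180,125])*2.4)
st=get_state();print(st["ee_rot"],"tips",tips_ahead() if callable(tips_ahead) else tips_ahead)
from scipy.spatial.transform import Rotation as Ro
q=st["ee_rot"];print("jaw axis",Ro.from_quat([*q[1:],q[0]]).as_matrix()[:,0])
E
```

```text
stand top -0.28748374313233155 [562.6802  40.2741] [3.411  2.6723 3.4655 2.8065]
stand side corners [[739.  39.]
 [702. -66.]
 [500.   3.]
 [531. 105.]]
stand top corners [[738.  46.]
 [708. -60.]
 [503.   2.]
 [533. 106.]]
0.405 [203.378 299.238] [202.7235  73.3006]
0.268 [207.098  309.3859] [206.5464 172.2687]
0.22 [208.2039 312.4024] [207.7275 202.8441]
tin -0.3431599799735451 [ 563.8547 -249.1384] [0.895  1.1967 0.6503 0.2229 1.212 ]
(-100, 0, 30) [ 0.4697 -0.2155  0.03  ] [507.84   431.2271] [216.1691 494.3652]
(-48, 0, 30) [ 0.5187 -0.233   0.03  ] [527.9122 374.5123] [262.7784 492.5288]
(-1, 0, 112) [ 0.5629 -0.2488  0.112 ] [565.1657 319.5302] [308.343  451.1127]
(42, 32, 40) [ 0.6142 -0.2331  0.04  ] [529.7931 263.3349] [340.405  459.3144]
(42, -32, 40) [ 0.5926 -0.2934  0.04  ] [599.9088 288.6127] [347.6098 511.3136]
(-42, -32, 40) [ 0.5135 -0.2651  0.04  ] [567.4745 380.542 ] [270.2846 514.3916]
(-42, 32, 40) [ 0.5351 -0.2049  0.04  ] [497.2031 355.1631] [266.4178 462.1886]
[-0.      0.8354  0.5497  0.    ] tips 0.011
jaw axis [0.3956 0.9184 0.0001]
```

Call:
{"api": "play_rows", "payload": {
  "series": [
    {"fingers": -1, "dx": 13, "dy": -37},
    {"dx": 13, "dy": -37},
    {"dx": 13, "dy": -37},
    {"dx": 13, "dy": -37},
    {"dx": 13, "dy": -37},
    {"dx": 13, "dy": -37},
    {"dx": 13, "dy": -37},
    {"dx": 13, "dy": -37},
    {"dx": 13, "dy": -37},
    {"dx": 13, "dy": -37},
    {"dx": 13, "dy": -37},
    {"dx": 13, "dy": -37},
    {"dx": 13, "dy": -37},
    {"dx": 13, "dy": -37},
    {"dx": 13, "dy": -37},
    {"dx": 13, "dy": -37},
    {"dx": 13, "dy": -37},
    {"dx": 13, "dy": -37},
    {"turn": 0.064},
    {}
  ],
  "squeeze": 100
}}

```text
invalid input at $.series[0]: expected keys fingers, dx, dy, dz, turn
```

Call:
{"api": "play_rows", "payload": {
  "series": [
    {"fingers": -1, "dx": 13, "dy": -37, "dz": 0, "turn": 0},
    {"fingers": -1, "dx": 13, "dy": -37, "dz": 0, "turn": 0},
    {"fingers": -1, "dx": 13, "dy": -37, "dz": 0, "turn": 0},
    {"fingers": -1, "dx": 13, "dy": -37, "dz": 0, "turn": 0},
    {"fingers": -1, "dx": 13, "dy": -37, "dz": 0, "turn": 0},
    {"fingers": -1, "dx": 13, "dy": -37, "dz": 0, "turn": 0},
    {"fingers": -1, "dx": 13, "dy": -37, "dz": 0, "turn": 0},
    {"fingers": -1, "dx": 13, "dy": -37, "dz": 0, "turn": 0},
    {"fingers": -1, "dx": 13, "dy": -37, "dz": 0, "turn": 0},
    {"fingers": -1, "dx": 13, "dy": -37, "dz": 0, "turn": 0},
    {"fingers": -1, "dx": 13, "dy": -37, "dz": 0, "turn": 0},
    {"fingers": -1, "dx": 13, "dy": -37, "dz": 0, "turn": 0},
    {"fingers": -1, "dx": 13, "dy": -37, "dz": 0, "turn": 0},
    {"fingers": -1, "dx": 13, "dy": -37, "dz": 0, "turn": 0},
    {"fingers": -1, "dx": 13, "dy": -37, "dz": 0, "turn": 0},
    {"fingers": -1, "dx": 13, "dy": -37, "dz": 0, "turn": 0},
    {"fingers": -1, "dx": 13, "dy": -37, "dz": 0, "turn": 0},
    {"fingers": -1, "dx": 13, "dy": -37, "dz": 0, "turn": 0},
    {"fingers": -1, "dx": 0, "dy": 0, "dz": 0, "turn": 0.06},
    {"fingers": -1, "dx": 0, "dy": 0, "dz": 0, "turn": 0}
  ],
  "squeeze": 100
}}

```text
clock: 2.57
position: [0.4661, -0.1702, 0.2451]
ee_rot: [0.004, 0.816, 0.578, 0.008]
contact_force: [0.2, 0.0, -1.1]
width: 0.0854
```

```bash
cat >> h.py <<'E'
from scipy.spatial.transform import Rotation as Ro
def M(s):
    q=s["ee_rot"];T=np.eye(4);T[:3,:3]=Ro.from_quat([*q[1:],q[0]]).as_matrix();T[:3,3]=s["position"];return T
def wrist():
    s=get_state();p=get_image("wrist");W=np.linalg.inv(M(s)@np.array(p["hand_eye"]))
    p["rvec"]=cv2.Rodrigues(W[:3,:3])[0];p["tvec"]=W[:3,3];return p,s
def rep():
    s=get_state();m=M(s);print("t",round(s["clock"],2),"pos",np.round(s["position"]*1e3,1) if hasattr(s["position"],"shape") else s["position"],"jaw",round(np.arctan2(m[1,0],m[0,0]),4),"z",m[:3,2].round(4),"F",np.round(s["contact_force"],2),"M",np.round(s["moment"],3),"w",s["width"]);return s
E
python3 - <<'E'
from h import *
rep()
p,s=wrist()
a2=-.343;t2=np.array([563.9,-249.1]);R2=np.array([[np.cos(a2),-np.sin(a2)],[np.sin(a2),np.cos(a2)]])
im=p["pixels"][:,:,::-1].copy()
for q in[(-100,7,38),(-100,-7,38),(-48,7,38),(-48,-7,38),(-82,0,38),(-1,0,115),(42,32,40),(42,-32,40),(-42,-32,40),(-42,32,40)]:
    w=np.r_[R2@np.array(q[:2])+t2,q[2]]/1e3
    u=proj(p,w)[0];cv2.drawMarker(im,(int(round(u[0])),int(round(u[1]))),(255,0,255),0,8,1)
cv2.imwrite("pics/w1.png",im)
rep()
E
```

```text
t 2.57 pos [ 466.1 -170.2  245.1] jaw 1.2314 z [ 0.0169  0.0032 -0.9999] F [ 0.2   0.05 -1.09] M [-0.009  0.009  0.029] w 0.0854155721941811
t 2.62 pos [ 466.5 -170.5  245.1] jaw 1.2303 z [ 0.0178  0.0015 -0.9998] F [ 0.37 -0.31  1.11] M [-0.052 -0.002 -0.037] w 0.08538543447713358
```

View pics/w1.png

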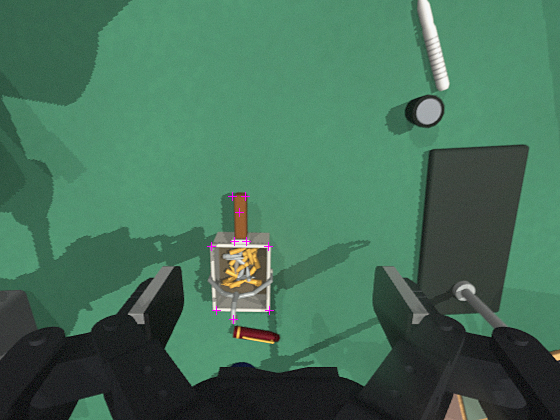

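Call:
{"api": "play_rows", "payload": {
  "series": [
    {"fingers": -1, "dx": 10, "dy": -25, "dz": 0, "turn": 0},
    {"fingers": -1, "dx": 10, "dy": -26, "dz": 0, "turn": 0},
    {"fingers": -1, "dx": 0, "dy": 0, "dz": -30, "turn": 0},
    {"fingers": -1, "dx": 0, "dy": 0, "dz": -30, "turn": 0},
    {"fingers": -1, "dx": 0, "dy": 0, "dz": -30, "turn": 0},
    {"fingers": -1, "dx": 0, "dy": 0, "dz": -30, "turn": 0},
    {"fingers": -1, "dx": 0, "dy": 0, "dz": -20, "turn": 0},
    {"fingers": -1, "dx": 0, "dy": 0, "dz": 0, "turn": 0},
    {"fingers": -1, "dx": 0, "dy": 0, "dz": 0, "turn": 0}
  ]
}}

```text
clock: 3.37
position: [0.487, -0.2137, 0.1046]
ee_rot: [0.007, 0.817, 0.577, 0.01]
contact_force: [0.0, 0.0, -0.2]
width: 0.0856
```

```bash
python3 - <<'E'
from h import *
rep()
E
```

```text
t 3.37 pos [ 487.  -213.7  104.6] jaw 1.2292 z [ 2.520e-02  2.000e-04 -9.997e-01] F [ 0.01  0.02 -0.18] M [ 0.015 -0.044  0.021] w 0.08564069998639177
```

Call:
{"api": "play_rows", "payload": {
  "series": [
    {"fingers": -1, "dx": 0, "dy": -5, "dz": -10, "turn": 0},
    {"fingers": -1, "dx": 0, "dy": -5, "dz": -20, "turn": 0},
    {"fingers": -1, "dx": 0, "dy": 0, "dz": -20, "turn": 0},
    {"fingers": -1, "dx": 0, "dy": 0, "dz": -20, "turn": 0},
    {"fingers": -1, "dx": 0, "dy": 0, "dz": -10, "turn": 0},
    {"fingers": -1, "dx": 0, "dy": 0, "dz": 0, "turn": 0},
    {"fingers": -1, "dx": 0, "dy": 0, "dz": 0, "turn": 0}
  ]
}}

```text
clock: 3.95
position: [0.4949, -0.2269, 0.031]
ee_rot: [0.018, 0.816, 0.577, 0.015]
contact_force: [0.3, -0.4, 0.6]
width: 0.0857
```

```bash
python3 - <<'E'
from h import *
rep()
E
```

```text
t 3.95 pos [ 494.9 -226.9   31. ] jaw 1.2317 z [ 0.0443 -0.012  -0.9989] F [ 0.26 -0.4   0.58] M [0.014 0.04  0.017] w 0.08573376589388731
```

Call:
{"api": "play_rows", "payload": {
  "series": [
    {"fingers": -1, "dx": 0, "dy": 0, "dz": 0, "turn": 0},
    {"fingers": -1, "dx": 0, "dy": 0, "dz": 0, "turn": 0},
    {"fingers": -1, "dx": 0, "dy": 0, "dz": 0, "turn": 0},
    {"fingers": -1, "dx": 0, "dy": 0, "dz": 0, "turn": 0}
  ]
}}

```text
clock: 4.28
position: [0.4979, -0.2287, 0.0354]
ee_rot: [0.022, 0.816, 0.577, 0.016]
contact_force: [-0.2, -0.0, -0.1]
width: 0.0854
```

```bash
python3 - <<'E'
from h import *
rep()
E
```

```text
t 4.28 pos [ 497.9 -228.7   35.4] jaw 1.2319 z [ 0.0517 -0.0167 -0.9985] F [-0.17 -0.04 -0.09] M [-0.01   0.051 -0.012] w 0.08535452902332787
```

Call:
{"api": "play_rows", "payload": {
  "series": [
    {"fingers": -1, "dx": 0, "dy": 0, "dz": 20, "turn": 0},
    {"fingers": -1, "dx": 0, "dy": 0, "dz": 20, "turn": 0},
    {"fingers": -1, "dx": 0, "dy": 0, "dz": 20, "turn": 0},
    {"fingers": -1, "dx": 0, "dy": 0, "dz": 0, "turn": 0},
    {"fingers": -1, "dx": 0, "dy": 0, "dz": 0, "turn": 0}
  ]
}}

```text
clock: 4.7
position: [0.498, -0.2287, 0.0995]
ee_rot: [0.023, 0.816, 0.577, 0.017]
contact_force: [-0.6, -0.4, -1.3]
width: 0.0856
```

```bash
python3 - <<'E'
from h import *
rep()
E
```

```text
t 4.7 pos [ 498.  -228.7   99.5] jaw 1.2319 z [ 0.0535 -0.0179 -0.9984] F [-0.59 -0.44 -1.27] M [-0.062 -0.007 -0.032] w 0.08557130648258808
```

```bash
python3 - <<'E'
from h import *
s=rep();print(np.round(s["qpos"],3),np.round(s["qd"],3),np.round(s["effort"],2))
for i in range(4): get_image("top"); s=rep()
print(np.round(s["qpos"],3),np.round(s["qd"],3))
E
```

```text
t 4.7 pos [ 498.  -228.7   99.5] jaw 1.2319 z [ 0.0535 -0.0179 -0.9984] F [-0.59 -0.44 -1.27] M [-0.062 -0.007 -0.032] w 0.08557130648258808
[-0.566  0.329  1.818  0.017  0.939 -1.808] [ 0.002 -0.035 -0.036  0.001  0.007 -0.001] [-3.000e-02 -4.119e+01 -2.099e+01  7.000e-02 -4.100e-01  0.000e+00]
t 4.75 pos [ 498.4 -228.9   99.6] jaw 1.2319 z [ 0.0543 -0.0184 -0.9984] F [-0.53  0.15  0.04] M [-0.025 -0.015 -0.011] w 0.08569731952543479
t 4.8 pos [ 497.9 -228.7   98.8] jaw 1.2318 z [ 0.0529 -0.0175 -0.9984] F [ 0.81  0.32 -0.52] M [0.006 0.009 0.007] w 0.08497772963847317
t 4.85 pos [ 497.4 -228.4   98.2] jaw 1.2318 z [ 0.0515 -0.0167 -0.9985] F [0.56 0.83 0.32] M [ 0.064 -0.04  -0.002] w 0.08550661755008171
t 4.9 pos [ 497.1 -228.2   97.8] jaw 1.2318 z [ 0.0506 -0.0161 -0.9986] F [ 0.19  0.44 -0.6 ] M [-0.001  0.017 -0.011] w 0.08524856594893547
[-0.566  0.331  1.82   0.017  0.939 -1.808] [-0.001  0.007  0.006 -0.001  0.004  0.002]
```

Call:
{"api": "play_rows", "payload": {
  "series": [
    {"fingers": -1, "dx": -19, "dy": 9, "dz": 0, "turn": 0},
    {"fingers": -1, "dx": -19, "dy": 9, "dz": 0, "turn": 0},
    {"fingers": -1, "dx": -19, "dy": 9, "dz": 0, "turn": 0},
    {"fingers": -1, "dx": 0, "dy": 0, "dz": 0, "turn": 0}
  ]
}}

```text
clock: 5.23
position: [0.4368, -0.1993, 0.0933]
ee_rot: [0.018, 0.816, 0.578, 0.015]
contact_force: [-0.6, 0.8, 0.5]
width: 0.0855
```

```bash
python3 - <<'E'
from h import *
rep()
for i in range(3): get_image("top"); s=rep()
E
```

```text
t 5.23 pos [ 436.8 -199.3   93.3] jaw 1.232 z [ 0.044  -0.0117 -0.999 ] F [-0.59  0.79  0.53] M [0.002 0.037 0.018] w 0.08553985461103464
t 5.28 pos [ 439.1 -200.8   93.7] jaw 1.2318 z [ 0.0472 -0.0137 -0.9988] F [ 0.04 -0.39 -0.32] M [ 0.032 -0.029 -0.035] w 0.08550444706884285
t 5.33 pos [ 441.1 -202.    94.4] jaw 1.2317 z [ 0.0501 -0.0155 -0.9986] F [ 1.22 -0.28 -0.07] M [ 0.003 -0.    -0.013] w 0.08561915490629161
t 5.38 pos [ 442.3 -202.7   94.8] jaw 1.2318 z [ 0.0517 -0.0166 -0.9985] F [ 0.18 -0.35 -0.01] M [0.017 0.031 0.001] w 0.08560481823830597
```

Call:
{"api": "play_rows", "payload": {
  "series": [
    {"fingers": -1, "dx": 0, "dy": 0, "dz": 40, "turn": 0},
    {"fingers": -1, "dx": 0, "dy": 0, "dz": 40, "turn": 0},
    {"fingers": -1, "dx": 0, "dy": 0, "dz": 40, "turn": 0}
  ]
}}

```text
clock: 5.63
position: [0.4388, -0.2005, 0.2089]
ee_rot: [0.012, 0.816, 0.577, 0.012]
contact_force: [0.9, -0.7, -0.6]
width: 0.0851
```

```bash
python3 - <<'E'
from h import *
rep()
for i in range(3): get_image("top"); s=rep()
E
```

```text
t 5.63 pos [ 438.8 -200.5  208.9] jaw 1.2313 z [ 0.034  -0.0049 -0.9994] F [ 0.94 -0.74 -0.59] M [ 0.018  0.011 -0.009] w 0.08512196825460891
t 5.68 pos [ 443.8 -203.6  217.7] jaw 1.2315 z [ 0.0489 -0.0145 -0.9987] F [ 3.76 -1.58  5.49] M [-0.05  -0.083  0.003] w 0.08520189308749175
t 5.73 pos [ 443.9 -203.7  215.1] jaw 1.2315 z [ 0.0492 -0.0147 -0.9987] F [ 0.72 -0.22  1.04] M [-0.116 -0.034  0.059] w 0.0857018081420789
t 5.78 pos [ 442.1 -202.6  212.1] jaw 1.2314 z [ 0.0444 -0.0116 -0.9989] F [-0.3  -0.18 -1.14] M [0.02  0.025 0.   ] w 0.08538975009089361
```

Call:
{"api": "play_rows", "payload": {
  "series": [
    {"fingers": -1, "dx": 0, "dy": 0, "dz": 40, "turn": 0},
    {"fingers": -1, "dx": 0, "dy": 0, "dz": 40, "turn": 0},
    {"fingers": -1, "dx": 0, "dy": 0, "dz": 40, "turn": 0},
    {"fingers": -1, "dx": 0, "dy": 0, "dz": 20, "turn": 0},
    {"fingers": -1, "dx": 0, "dy": 0, "dz": 10, "turn": 0},
    {"fingers": -1, "dx": 0, "dy": 0, "dz": 5, "turn": 0}
  ]
}}

```text
clock: 6.28
position: [0.4392, -0.2004, 0.3604]
ee_rot: [0.008, 0.816, 0.577, 0.011]
contact_force: [0.3, 0.7, -0.7]
width: 0.0856
```

```bash
python3 - <<'E'
from h import *
rep()
for i in range(4): get_image("top"); s=rep()
E
```

```text
t 6.28 pos [ 439.2 -200.4  360.4] jaw 1.2314 z [ 2.670e-02  2.000e-04 -9.996e-01] F [ 0.27  0.66 -0.7 ] M [-0.02  -0.033  0.039] w 0.0856152235108219
t 6.33 pos [ 439.4 -200.5  360.6] jaw 1.2314 z [ 2.730e-02 -2.000e-04 -9.996e-01] F [-0.26 -0.28  1.35] M [-0.016 -0.02   0.013] w 0.08535481065685711
t 6.38 pos [ 438.8 -200.1  359.3] jaw 1.2314 z [ 0.0253  0.0011 -0.9997] F [-0.39 -0.16 -0.12] M [ 0.031  0.01  -0.003] w 0.0854402111289809
t 6.43 pos [ 438.2 -199.8  358.2] jaw 1.2314 z [ 0.0234  0.0023 -0.9997] F [-0.15 -0.58 -0.23] M [ 0.002  0.025 -0.002] w 0.08568247224497576
t 6.48 pos [ 437.8 -199.5  357.8] jaw 1.2314 z [ 0.0224  0.0029 -0.9997] F [ 0.14 -0.03  0.07] M [-0.049 -0.019  0.088] w 0.0852497071795527
```

Call:
{"api": "play_rows", "payload": {
  "series": [
    {"fingers": -1, "dx": 0, "dy": 0, "dz": 0, "turn": 0},
    {"fingers": -1, "dx": 0, "dy": 0, "dz": 0, "turn": 0},
    {"fingers": -1, "dx": 0, "dy": 0, "dz": 0, "turn": 0},
    {"fingers": -1, "dx": 0, "dy": 0, "dz": 0, "turn": 0}
  ]
}}

```text
clock: 6.82
position: [0.4364, -0.1986, 0.3525]
ee_rot: [0.001, 0.816, 0.577, 0.008]
contact_force: [-0.0, -0.8, 0.1]
width: 0.0853
```

```bash
python3 - <<'E'
from h import *
rep()
E
```

```text
t 6.82 pos [ 436.4 -198.6  352.5] jaw 1.2312 z [ 0.0139  0.0085 -0.9999] F [-0.02 -0.84  0.14] M [-0.018  0.003  0.04 ] w 0.08529783859672516
```

Call:
{"api": "play_rows", "payload": {
  "series": [
    {"fingers": -1, "dx": 9, "dy": -4, "dz": -10, "turn": 0},
    {"fingers": -1, "dx": 9, "dy": -4, "dz": -20, "turn": 0},
    {"fingers": -1, "dx": 9, "dy": -4, "dz": -25, "turn": 0},
    {"fingers": -1, "dx": 9, "dy": -4, "dz": -25, "turn": 0},
    {"fingers": -1, "dx": 5, "dy": -2, "dz": -25, "turn": 0},
    {"fingers": -1, "dx": 0, "dy": 0, "dz": -25, "turn": 0},
    {"fingers": -1, "dx": 0, "dy": 0, "dz": -25, "turn": 0},
    {"fingers": -1, "dx": 0, "dy": 0, "dz": -20, "turn": 0},
    {"fingers": -1, "dx": 0, "dy": 0, "dz": -15, "turn": 0},
    {"fingers": -1, "dx": 0, "dy": 0, "dz": -10, "turn": 0},
    {"fingers": -1, "dx": 0, "dy": 0, "dz": -5, "turn": 0}
  ]
}}

```text
clock: 7.73
position: [0.4831, -0.2187, 0.1311]
ee_rot: [0.002, 0.817, 0.577, 0.009]
contact_force: [-0.5, -0.5, 0.2]
width: 0.0857
```

```bash
python3 - <<'E'
from h import *
rep()
for i in range(3): get_image("top"); s=rep()
E
```

```text
t 7.73 pos [ 483.1 -218.7  131.1] jaw 1.2306 z [ 0.018   0.0067 -0.9998] F [-0.48 -0.51  0.18] M [-0.027 -0.005 -0.072] w 0.08571457207916443
t 7.78 pos [ 482.6 -218.4  130.5] jaw 1.2306 z [ 0.0164  0.0076 -0.9998] F [-0.26  0.25 -0.26] M [-0.012  0.009  0.014] w 0.08564195633753734
t 7.83 pos [ 483.1 -218.7  131.9] jaw 1.2306 z [ 0.018   0.0066 -0.9998] F [-1.09 -0.2  -1.  ] M [-0.002  0.04   0.035] w 0.08579451049062782
t 7.88 pos [ 483.8 -219.2  133.1] jaw 1.2306 z [ 0.0202  0.0053 -0.9998] F [ 0.22 -0.32  1.38] M [ 0.006 -0.     0.041] w 0.08553235397308619
```

Call:
{"api": "play_rows", "payload": {
  "series": [
    {"fingers": -1, "dx": 1, "dy": -1, "dz": -8, "turn": 0},
    {"fingers": -1, "dx": 1, "dy": -1, "dz": -14, "turn": 0},
    {"fingers": -1, "dx": 0, "dy": 0, "dz": -16, "turn": 0},
    {"fingers": -1, "dx": 0, "dy": 0, "dz": -16, "turn": 0},
    {"fingers": -1, "dx": 0, "dy": 0, "dz": -14, "turn": 0},
    {"fingers": -1, "dx": 0, "dy": 0, "dz": -10, "turn": 0},
    {"fingers": -1, "dx": 0, "dy": 0, "dz": -7, "turn": 0},
    {"fingers": -1, "dx": 0, "dy": 0, "dz": -4, "turn": 0}
  ]
}}

```text
clock: 8.55
position: [0.4942, -0.2266, 0.0475]
ee_rot: [0.015, 0.816, 0.577, 0.014]
contact_force: [-0.1, 0.1, 0.1]
width: 0.0855
```

```bash
python3 - <<'E'
from h import *
rep()
for i in range(3): get_image("top"); s=rep()
E
```

```text
t 8.55 pos [ 494.2 -226.6   47.5] jaw 1.2308 z [ 0.0409 -0.0079 -0.9991] F [-0.06  0.09  0.06] M [-0.016  0.031  0.052] w 0.08547400421068292
t 8.6 pos [ 493.9 -226.4   47. ] jaw 1.2308 z [ 0.0401 -0.0074 -0.9992] F [-0.43  0.3  -0.  ] M [ 0.017  0.001 -0.007] w 0.08549959213787531
t 8.65 pos [ 494.  -226.4   47.6] jaw 1.2308 z [ 0.0404 -0.0075 -0.9992] F [-0.73 -0.42  0.05] M [ 0.008  0.035 -0.004] w 0.0850112919163398
t 8.7 pos [ 494.3 -226.6   48.1] jaw 1.2308 z [ 0.0411 -0.008  -0.9991] F [-0.   -0.29  1.18] M [ 0.014  0.008 -0.062] w 0.08534299097954179
```

Call:
{"api": "play_rows", "payload": {
  "series": [
    {"fingers": -1, "dx": -3, "dy": 2, "dz": -6, "turn": 0},
    {"fingers": -1, "dx": -3, "dy": 2, "dz": -8, "turn": 0},
    {"fingers": -1, "dx": -3, "dy": 2, "dz": -8, "turn": 0},
    {"fingers": -1, "dx": -1, "dy": 1, "dz": -6, "turn": 0}
  ]
}}

```text
clock: 9.03
position: [0.4861, -0.2207, 0.0215]
ee_rot: [0.019, 0.816, 0.577, 0.016]
contact_force: [-1.3, -0.1, 0.0]
width: 0.0854
```

```bash
python3 - <<'E'
from h import *
rep()
for i in range(2): get_image("top")
get_image("side");s=rep()
p,s=wrist();rep()
a2=-.343;t2=np.array([563.9,-249.1]);R2=np.array([[np.cos(a2),-np.sin(a2)],[np.sin(a2),np.cos(a2)]])
print("grasp in tin frame",R2.T@((s["position"]-.008*M(s)[:3,2])[:2]*1e3-t2))
save(p,"w2.png")
E
```

```text
t 9.03 pos [ 486.1 -220.7   21.5] jaw 1.2308 z [ 0.0482 -0.0126 -0.9988] F [-1.26 -0.14  0.03] M [-0.016  0.037 -0.014] w 0.08543651669604904
t 9.18 pos [ 486.4 -220.8   21.5] jaw 1.2309 z [ 0.0476 -0.0121 -0.9988] F [-0.09 -0.33 -0.2 ] M [-0.041 -0.055 -0.018] w 0.08538983095196336
t 9.23 pos [ 486.9 -221.2   21.9] jaw 1.2308 z [ 0.0486 -0.0128 -0.9987] F [ 0.8   0.01 -0.23] M [0.007 0.046 0.009] w 0.08549182585091201
grasp in tin frame [-82.91971205   0.52385679]
```

View pics/w2.png

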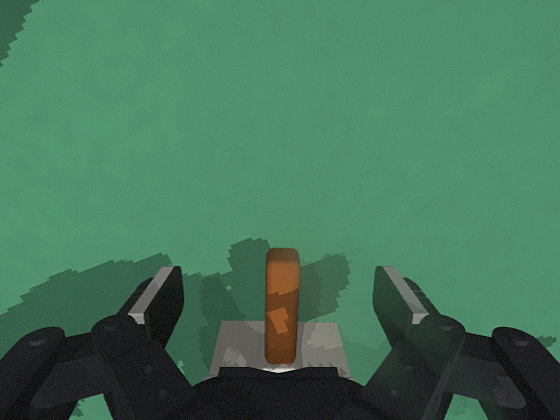

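The handle (columns 266–298, middle about 282) lies centred between the pads (columns 180 and 374). I'll close the fingers now.

Call:
{"api": "play_rows", "payload": {
  "series": [
    {"fingers": 1, "dx": 0, "dy": 0, "dz": 0, "turn": 0}
  ],
  "squeeze": 100
}}

```text
clock: 9.32
position: [0.4873, -0.2215, 0.0221]
ee_rot: [0.02, 0.816, 0.577, 0.016]
contact_force: [-1.0, 0.7, -0.4]
width: 0.0754
```

```bash
python3 - <<'E'
from h import *
rep()
for i in range(8):
    get_image("top")
    if i%2: s=rep()
E
```

```text
t 9.32 pos [ 487.3 -221.5   22.1] jaw 1.2309 z [ 0.0493 -0.0133 -0.9987] F [-1.    0.72 -0.35] M [0.023 0.075 0.011] w 0.07544773611640081
t 9.42 pos [ 487.3 -221.4   22.2] jaw 1.2309 z [ 0.0494 -0.0133 -0.9987] F [-0.12  0.11  0.28] M [-0.011  0.066 -0.021] w 0.06168095876792796
t 9.52 pos [ 487.2 -221.4   22.2] jaw 1.2309 z [ 0.0493 -0.0132 -0.9987] F [ 0.61  0.69 -1.07] M [0.025 0.049 0.011] w 0.04638253202859053
t 9.62 pos [ 487.1 -221.3   22.1] jaw 1.2309 z [ 0.0491 -0.0131 -0.9987] F [-0.12 -0.1   0.69] M [0.039 0.09  0.025] w 0.03105848498071833
t 9.72 pos [ 487.  -221.2   22.1] jaw 1.2308 z [ 0.0489 -0.0129 -0.9987] F [0.98 1.46 0.76] M [ 0.175 -0.043 -0.077] w 0.014913603902836274
```

```bash
python3 - <<'E'
from h import *
for i in range(4): get_image("top")
rep()
E
```

```text
t 9.92 pos [ 487.  -221.2   22.3] jaw 1.2308 z [ 0.0489 -0.013  -0.9987] F [-0.96  0.65  3.91] M [ 0.027  0.127 -0.071] w 0.012107497203126786
```

Call:
{"api": "play_rows", "payload": {
  "series": [
    {"fingers": 1, "dx": 0, "dy": 0, "dz": 4, "turn": 0},
    {"fingers": 1, "dx": 0, "dy": 0, "dz": 8, "turn": 0},
    {"fingers": 1, "dx": 0, "dy": 0, "dz": 8, "turn": 0},
    {"fingers": 1, "dx": 0, "dy": 0, "dz": 5, "turn": 0}
  ]
}}

```text
clock: 10.25
position: [0.483, -0.2189, 0.0456]
ee_rot: [0.014, 0.816, 0.577, 0.014]
contact_force: [0.3, -0.0, -4.8]
width: 0.0121
```

```bash
python3 - <<'E'
from h import *
rep()
F=[]
for i in range(8):
    get_image("top");F.append(get_state()["contact_force"])
rep();print(np.mean(F[3:],0))
E
```

```text
t 10.25 pos [ 483.  -218.9   45.6] jaw 1.2313 z [ 0.0392 -0.0072 -0.9992] F [ 0.27 -0.01 -4.83] M [0.115 0.369 0.018] w 0.01210332757784955
t 10.65 pos [ 483.2 -219.    44.9] jaw 1.2312 z [ 0.0395 -0.0074 -0.9992] F [-0.06 -1.14 -3.86] M [0.102 0.349 0.008] w 0.012286397846044237
[-0.41332394 -0.18239002 -4.04357875]
```

Call:
{"api": "play_rows", "payload": {
  "series": [
    {"fingers": 1, "dx": -4, "dy": 2, "dz": 6, "turn": 0},
    {"fingers": 1, "dx": -8, "dy": 3, "dz": 12, "turn": 0.01},
    {"fingers": 1, "dx": -10, "dy": 3, "dz": 14, "turn": 0.01},
    {"fingers": 1, "dx": -10, "dy": 3, "dz": 14, "turn": 0.01},
    {"fingers": 1, "dx": -10, "dy": 3, "dz": 14, "turn": 0.01},
    {"fingers": 1, "dx": -10, "dy": 3, "dz": 14, "turn": 0.01},
    {"fingers": 1, "dx": -10, "dy": 3, "dz": 14, "turn": 0},
    {"fingers": 1, "dx": -6, "dy": 2, "dz": 10, "turn": 0},
    {"fingers": 1, "dx": -2, "dy": 1, "dz": 5, "turn": 0}
  ]
}}

```text
clock: 11.4
position: [0.4029, -0.191, 0.1549]
ee_rot: [0.011, 0.8, 0.6, 0.013]
contact_force: [1.1, -0.1, -5.2]
width: 0.0122
```

```bash
python3 - <<'E'
from h import *
rep()
for i in range(3): get_image("top")
rep()
E
```

```text
t 11.4 pos [ 402.9 -191.   154.9] jaw 1.2884 z [ 0.0332 -0.0025 -0.9994] F [ 1.1  -0.08 -5.17] M [0.066 0.334 0.007] w 0.012235957234528947
t 11.55 pos [ 404.3 -191.6  153.8] jaw 1.2881 z [ 0.0339 -0.0026 -0.9994] F [-0.27 -0.93 -4.08] M [0.067 0.39  0.015] w 0.012164823332275875
```

Call:
{"api": "play_rows", "payload": {
  "series": [
    {"fingers": 1, "dx": 0, "dy": 5, "dz": 0, "turn": 0},
    {"fingers": 1, "dx": 0, "dy": 10, "dz": 1, "turn": 0},
    {"fingers": 1, "dx": 0, "dy": 16, "dz": 1, "turn": 0},
    {"fingers": 1, "dx": 0, "dy": 20, "dz": 1, "turn": 0},
    {"fingers": 1, "dx": 0, "dy": 22, "dz": 1, "turn": 0},
    {"fingers": 1, "dx": 0, "dy": 22, "dz": 1, "turn": 0},
    {"fingers": 1, "dx": 0, "dy": 22, "dz": 1, "turn": 0},
    {"fingers": 1, "dx": 0, "dy": 22, "dz": 1, "turn": 0},
    {"fingers": 1, "dx": 0, "dy": 22, "dz": 1, "turn": 0},
    {"fingers": 1, "dx": 0, "dy": 22, "dz": 1, "turn": 0},
    {"fingers": 1, "dx": 0, "dy": 22, "dz": 1, "turn": 0},
    {"fingers": 1, "dx": 0, "dy": 20, "dz": 1, "turn": 0},
    {"fingers": 1, "dx": 0, "dy": 16, "dz": 1, "turn": 0},
    {"fingers": 1, "dx": 0, "dy": 10, "dz": 1, "turn": 0},
    {"fingers": 1, "dx": 0, "dy": 5, "dz": 0, "turn": 0}
  ]
}}

```text
clock: 12.8
position: [0.398, 0.0871, 0.1569]
ee_rot: [-0.001, 0.8, 0.6, 0.008]
contact_force: [0.1, -0.8, -4.7]
width: 0.0126
```

```bash
python3 - <<'E'
from h import *
rep()
for i in range(3): get_image("top")
rep()
E
```

```text
t 12.8 pos [398.   87.1 156.9] jaw 1.286 z [ 0.0122  0.0115 -0.9999] F [ 0.08 -0.79 -4.68] M [ 0.094  0.268 -0.041] w 0.012553091746249015
t 12.95 pos [398.3  85.3 156.9] jaw 1.2856 z [ 0.0124  0.0099 -0.9999] F [ 0.19 -0.3  -4.45] M [ 0.092  0.36  -0.033] w 0.012049998044631196
```

Call:
{"api": "play_rows", "payload": {
  "series": [
    {"fingers": 1, "dx": 8, "dy": -1, "dz": 1, "turn": 0},
    {"fingers": 1, "dx": 18, "dy": -4, "dz": 2, "turn": 0},
    {"fingers": 1, "dx": 16, "dy": -4, "dz": 2, "turn": 0},
    {"fingers": 1, "dx": 5, "dy": -1, "dz": 1, "turn": 0}
  ]
}}

```text
clock: 13.28
position: [0.446, 0.0726, 0.1622]
ee_rot: [-0.0, 0.801, 0.599, 0.006]
contact_force: [1.6, 0.2, -4.6]
width: 0.0126
```

```bash
python3 - <<'E'
from h import *
rep()
for i in range(3): s=get_image("side")
rep()
cv2.imwrite("pics/s2.png",cv2.resize(s["pixels"][140:280,180:340,::-1],None,fx=4,fy=4,interpolation=cv2.INTER_CUBIC))
E
```

```text
t 13.28 pos [446.   72.6 162.2] jaw 1.2836 z [ 0.0096  0.0084 -0.9999] F [ 1.56  0.21 -4.57] M [ 0.082  0.223 -0.022] w 0.012622521511541569
t 13.43 pos [442.6  73.3 161.6] jaw 1.2838 z [ 0.0049  0.0092 -0.9999] F [-1.35  0.21 -5.18] M [ 0.067  0.389 -0.025] w 0.01229518014398531
```

View pics/s2.png

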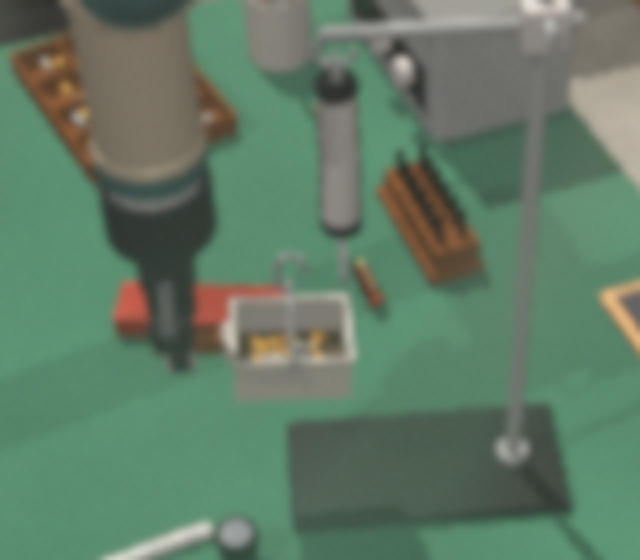

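Call:
{"api": "play_rows", "payload": {
  "series": [
    {"fingers": 1, "dx": 0, "dy": 0, "dz": -12, "turn": 0},
    {"fingers": 1, "dx": 0, "dy": 0, "dz": -24, "turn": 0},
    {"fingers": 1, "dx": 0, "dy": 0, "dz": -24, "turn": 0},
    {"fingers": 1, "dx": 0, "dy": 0, "dz": 0, "turn": 0}
  ]
}}

```text
clock: 13.77
position: [0.4393, 0.0728, 0.1009]
ee_rot: [-0.003, 0.802, 0.598, 0.005]
contact_force: [-2.7, -0.7, -5.0]
width: 0.012
```

```bash
cat >> h.py <<'E'
def settle(n=3):
    rep()
    for i in range(n): get_image("top")
    return rep()
E
python3 -c "
from h import *
settle()"
```

```text
t 13.77 pos [439.3  72.8 100.9] jaw 1.2813 z [ 0.004   0.0098 -0.9999] F [-2.72 -0.73 -4.98] M [0.122 0.448 0.032] w 0.01199477583317715
t 13.92 pos [443.8  72.9 104.8] jaw 1.2818 z [ 0.0139  0.0098 -0.9999] F [ 0.1  -0.25 -5.31] M [ 0.091  0.314 -0.085] w 0.01244171176542063
```

Call:
{"api": "play_rows", "payload": {
  "series": [
    {"fingers": 1, "dx": 0, "dy": 0, "dz": 24, "turn": 0}
  ]
}}

```text
clock: 14.0
position: [0.4409, 0.0729, 0.1269]
ee_rot: [-0.002, 0.802, 0.598, 0.005]
contact_force: [-1.0, 0.8, -5.8]
width: 0.0122
```

```bash
python3 -c "
from h import *
settle(4)"
```

```text
t 14.0 pos [440.9  72.9 126.9] jaw 1.2816 z [ 0.0062  0.0098 -0.9999] F [-1.01  0.76 -5.78] M [ 0.118  0.41  -0.017] w 0.012221260516147702
t 14.2 pos [445.   72.9 130.3] jaw 1.2819 z [ 0.0182  0.0098 -0.9998] F [ 0.2  -1.09 -5.12] M [ 0.042  0.346 -0.029] w 0.012093453003392788
```

Call:
{"api": "play_rows", "payload": {
  "series": [
    {"fingers": 1, "dx": 0, "dy": 0, "dz": 30, "turn": 0}
  ]
}}

```text
clock: 14.28
position: [0.4401, 0.0729, 0.1559]
ee_rot: [-0.002, 0.802, 0.598, 0.005]
contact_force: [-0.4, -0.3, -5.8]
width: 0.012
```

```bash
python3 -c "
from h import *
settle(3)"
```

```text
t 14.28 pos [440.1  72.9 155.9] jaw 1.2816 z [ 0.0053  0.0098 -0.9999] F [-0.42 -0.33 -5.78] M [ 0.1    0.481 -0.025] w 0.012036000472133783
t 14.43 pos [446.6  73.  161.6] jaw 1.282 z [ 0.0231  0.0098 -0.9997] F [-0.02  0.07 -4.74] M [0.119 0.346 0.016] w 0.012245209523701383
```

Call:
{"api": "play_rows", "payload": {
  "series": [
    {"fingers": 1, "dx": 0, "dy": 0, "dz": -15, "turn": 0},
    {"fingers": 1, "dx": 0, "dy": 0, "dz": -24, "turn": 0}
  ]
}}

```text
clock: 14.6
position: [0.4497, 0.073, 0.1245]
ee_rot: [0.006, 0.801, 0.598, 0.016]
contact_force: [1.2, 0.4, -4.4]
width: 0.013
```

```bash
python3 -c "
from h import *
settle(3)"
```

```text
t 14.6 pos [449.7  73.  124.5] jaw 1.2823 z [ 0.0333  0.0099 -0.9994] F [ 1.22  0.42 -4.36] M [0.064 0.288 0.014] w 0.0129535835540896
t 14.75 pos [445.4  73.  121.6] jaw 1.282 z [ 0.021   0.0098 -0.9997] F [ 0.   -0.69 -4.18] M [0.097 0.347 0.015] w 0.012221146368222876
```

Call:
{"api": "play_rows", "payload": {
  "series": [
    {"fingers": 1, "dx": 0, "dy": 0, "dz": 36, "turn": 0}
  ]
}}

```text
clock: 14.83
position: [0.44, 0.0729, 0.1523]
ee_rot: [-0.002, 0.802, 0.598, 0.005]
contact_force: [-1.4, -0.4, -5.7]
width: 0.0122
```

```bash
python3 -c "
from h import *
settle(3)"
```

```text
t 14.83 pos [440.   72.9 152.3] jaw 1.2816 z [ 0.0049  0.0098 -0.9999] F [-1.42 -0.4  -5.69] M [0.098 0.42  0.005] w 0.01215602329214242
t 14.98 pos [447.6  73.  159.8] jaw 1.2821 z [ 0.0269  0.0099 -0.9996] F [-0.46  0.56 -4.24] M [ 0.133  0.368 -0.004] w 0.012149416752765079
```

Call:
{"api": "play_rows", "payload": {
  "series": [
    {"fingers": 1, "dx": 0, "dy": 0, "dz": -15, "turn": 0},
    {"fingers": 1, "dx": 0, "dy": 0, "dz": -24, "turn": 0},
    {"fingers": 1, "dx": 0, "dy": 0, "dz": -15, "turn": 0},
    {"fingers": 1, "dx": 0, "dy": 0, "dz": 0, "turn": 0}
  ]
}}

```text
clock: 15.32
position: [0.448, 0.073, 0.1052]
ee_rot: [0.005, 0.801, 0.598, 0.015]
contact_force: [-0.6, 0.3, -4.3]
width: 0.0124
```

```bash
python3 -c "
from h import *
settle(3)"
```

```text
t 15.32 pos [448.   73.  105.2] jaw 1.2822 z [ 0.0312  0.0098 -0.9995] F [-0.59  0.26 -4.3 ] M [0.111 0.46  0.013] w 0.012380508729107693
t 15.47 pos [450.6  73.1 108. ] jaw 1.2824 z [ 0.0372  0.0098 -0.9993] F [ 0.58 -0.37 -4.65] M [0.044 0.401 0.013] w 0.011858284121119762
```

Call:
{"api": "play_rows", "payload": {
  "series": [
    {"fingers": 1, "dx": 0, "dy": 0, "dz": 28, "turn": 0}
  ]
}}

```text
clock: 15.55
position: [0.4469, 0.073, 0.1328]
ee_rot: [0.004, 0.801, 0.598, 0.014]
contact_force: [-0.9, -0.1, -4.1]
width: 0.0124
```

```bash
python3 -c "
from h import *
settle(3)"
```

```text
t 15.55 pos [446.9  73.  132.8] jaw 1.2821 z [ 0.0267  0.0098 -0.9996] F [-0.95 -0.09 -4.12] M [0.104 0.484 0.002] w 0.012422014496458904
t 15.7 pos [453.3  73.1 138.5] jaw 1.2827 z [ 0.0447  0.0098 -0.999 ] F [ 0.71 -0.12 -4.86] M [0.062 0.295 0.021] w 0.012351882846348436
```

Call:
{"api": "play_rows", "payload": {
  "series": [
    {"fingers": 1, "dx": 0, "dy": 0, "dz": 26, "turn": 0}
  ]
}}

```text
clock: 15.78
position: [0.4492, 0.073, 0.1609]
ee_rot: [0.006, 0.801, 0.598, 0.017]
contact_force: [-0.8, 0.5, -5.6]
width: 0.0125
```

```bash
python3 -c "
from h import *
settle(3)"
```

```text
t 15.78 pos [449.2  73.  160.9] jaw 1.2823 z [ 0.0339  0.0098 -0.9994] F [-0.77  0.51 -5.61] M [0.101 0.543 0.033] w 0.012511184169880243
t 15.93 pos [455.2  73.1 165.8] jaw 1.2828 z [ 0.0502  0.0098 -0.9987] F [ 0.52 -0.22 -5.18] M [0.057 0.326 0.013] w 0.012203404551165519
```

```bash
cat >> h.py <<'E'
def mk(z,jaw,pos):
    z=np.array([z[0],z[1],-np.sqrt(1-z[0]**2-z[1]**2)]);x=np.array([np.cos(jaw),np.sin(jaw),0]);x[2]=-(x@z)/z[2];x/=np.linalg.norm(x)
    T=np.eye(4);T[:3,:3]=np.c_[x,np.cross(z,x),z];T[:3,3]=pos;return T
G=mk((.0489,-.013),1.2308,(487,-221.2,22.2))
a=-.340;gx=np.array([487,-221.2])+8*np.array([-.0489,.013])
tinG=np.eye(4);tinG[:2,:2]=[[np.cos(a),-np.sin(a)],[np.sin(a),np.cos(a)]]
tinG[:2,3]=gx+82.9*np.array([np.cos(a),np.sin(a)])
def tin(s):
    m=M(s);m[:3,3]*=1e3;return m@np.linalg.inv(G)@tinG
SA=-.2875;SX=np.array([np.cos(SA),np.sin(SA)]);SY=np.array([-SX[1],SX[0]]);S0=np.array([562.7,40.3])
def hk(s):
    t=tin(s);h=(t@[-1,0,108,1])[:3];d=h[:2]-S0
    print("hook in stand xyz",np.round([d@SX,d@SY,h[2]],1),"pitch(nose up)",round(t[2,0],4),"roll",round(t[2,1],4),"yaw err",round(np.arctan2(t[1,0],t[0,0])-SA,4));return h
E
python3 - <<'E'
from h import *
h=hk(get_state())
s=get_image("side");rep()
im=cv2.resize(s["pixels"][140:280,180:340,::-1],None,fx=4,fy=4,interpolation=cv2.INTER_CUBIC)
t=tin(get_state())
for q,c in[((t@[0,0,115.5,1])[:3],(0,0,255)),((t@[9,0,96.5,1])[:3],(0,0,255)),((t@[-42,-32,40,1])[:3],(0,0,255)),((t@[42,-32,40,1])[:3],(0,0,255)),([*S0,220],(255,0,255)),([*S0,268],(255,0,255)),([*S0,260],(255,0,255))]:
    u=(proj(s,np.array(q)/1e3)[0]-[180,140]+.5)*4;cv2.drawMarker(im,tuple(int(v) for v in u),c,0,9,1)
cv2.imwrite("pics/s3.png",im)
E
```

```text
hook in stand xyz [-30.5  -0.8 251.1] pitch(nose up) -0.0051 roll 0.0197 yaw err -0.0004
t 15.98 pos [453.6  73.1 164.5] jaw 1.2827 z [ 0.0462  0.0098 -0.9989] F [-0.65  0.13 -5.49] M [0.12  0.422 0.005] w 0.012268593816913784
```

View pics/s3.png

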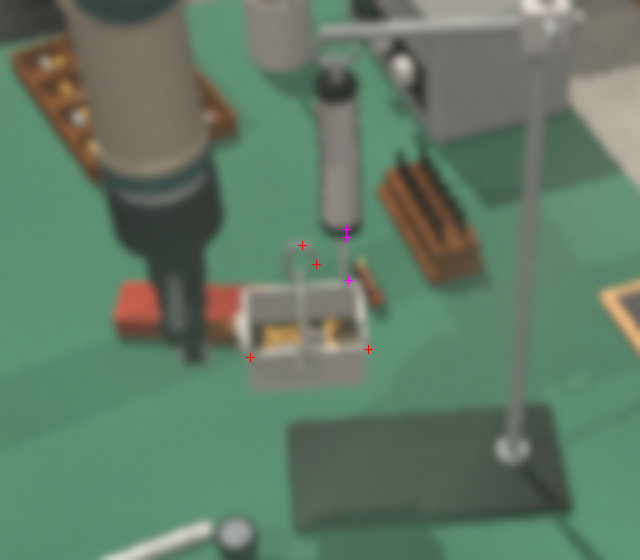

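Call:
{"api": "play_rows", "payload": {
  "series": [
    {"fingers": 1, "dx": 0, "dy": 0, "dz": -8, "turn": 0}
  ]
}}

```text
clock: 16.07
position: [0.454, 0.0731, 0.1564]
ee_rot: [0.01, 0.801, 0.598, 0.022]
contact_force: [0.7, -0.5, -4.1]
width: 0.0124
```

```bash
python3 -c "
from h import *
hk(settle(3))"
```

```text
t 16.07 pos [454.   73.1 156.4] jaw 1.2827 z [ 0.0479  0.0098 -0.9988] F [ 0.65 -0.51 -4.13] M [ 0.049  0.368 -0.009] w 0.012358575244156646
t 16.22 pos [451.8  73.1 154.3] jaw 1.2826 z [ 0.0413  0.0098 -0.9991] F [-0.32  0.52 -3.42] M [ 0.079  0.392 -0.013] w 0.012124497945638772
hook in stand xyz [-33.   -1.6 239. ] pitch(nose up) -0.0137 roll 0.0171 yaw err -0.0005
```

Call:
{"api": "play_rows", "payload": {
  "series": [
    {"fingers": 1, "dx": 8, "dy": -2, "dz": 0, "turn": 0}
  ]
}}

```text
clock: 16.3
position: [0.4578, 0.0713, 0.1531]
ee_rot: [0.007, 0.801, 0.598, 0.018]
contact_force: [-0.2, -0.2, -4.8]
width: 0.0121
```

```bash
python3 -c "
from h import *
hk(settle(4))"
```

```text
t 16.3 pos [457.8  71.3 153.1] jaw 1.2828 z [ 0.0372  0.0102 -0.9993] F [-0.18 -0.22 -4.83] M [ 0.069  0.42  -0.   ] w 0.012125687126838258
t 16.5 pos [460.3  71.  154. ] jaw 1.2823 z [ 0.0409  0.0099 -0.9991] F [ 0.04 -0.79 -4.74] M [ 0.092  0.395 -0.024] w 0.012319445865467115
hook in stand xyz [-24.2  -1.2 238.6] pitch(nose up) -0.014 roll 0.0171 yaw err -0.0007
```

Call:
{"api": "play_rows", "payload": {
  "series": [
    {"fingers": 1, "dx": 4, "dy": -1, "dz": 5, "turn": 0}
  ]
}}

```text
clock: 16.58
position: [0.4626, 0.0701, 0.1581]
ee_rot: [0.007, 0.801, 0.598, 0.018]
contact_force: [-0.4, -0.0, -4.5]
width: 0.0122
```

```bash
python3 -c "
from h import *
hk(settle(3))"
```

```text
t 16.58 pos [462.6  70.1 158.1] jaw 1.2822 z [ 0.0368  0.0101 -0.9993] F [-0.4  -0.04 -4.49] M [ 0.119  0.461 -0.018] w 0.01220611507990313
t 16.73 pos [465.4  69.9 159.7] jaw 1.2822 z [ 0.0431  0.0098 -0.999 ] F [-1.03 -1.13 -3.84] M [0.107 0.385 0.03 ] w 0.012265000412742987
hook in stand xyz [-19.2  -0.9 244.5] pitch(nose up) -0.0119 roll 0.0176 yaw err -0.0009
```

Call:
{"api": "play_rows", "payload": {
  "series": [
    {"fingers": 1, "dx": 8, "dy": -2, "dz": 0, "turn": 0}
  ]
}}

```text
clock: 16.82
position: [0.4716, 0.0681, 0.1596]
ee_rot: [0.008, 0.801, 0.598, 0.019]
contact_force: [-1.3, -0.7, -4.9]
width: 0.0125
```

```bash
python3 -c "
from h import *
hk(settle(4))"
```

```text
t 16.82 pos [471.6  68.1 159.6] jaw 1.2825 z [ 0.0404  0.0101 -0.9991] F [-1.25 -0.74 -4.93] M [ 0.042  0.443 -0.012] w 0.012477472991596765
t 17.02 pos [473.8  67.8 159.8] jaw 1.282 z [ 0.0432  0.0098 -0.999 ] F [-0.86  0.56 -4.64] M [0.103 0.404 0.053] w 0.012108431719452863
hook in stand xyz [-10.6  -0.5 244.6] pitch(nose up) -0.0118 roll 0.0177 yaw err -0.001
```

Call:
{"api": "play_rows", "payload": {
  "series": [
    {"fingers": 1, "dx": 8, "dy": -2, "dz": 0, "turn": 0}
  ]
}}

```text
clock: 17.1
position: [0.4797, 0.0661, 0.1593]
ee_rot: [0.008, 0.801, 0.598, 0.019]
contact_force: [-0.2, -0.4, -4.9]
width: 0.0124
```

```bash
python3 - <<'E'
from h import *
hk(settle(4))
s=get_image("side")
cv2.imwrite("pics/s4.png",cv2.resize(s["pixels"][180:250,220:300,::-1],None,fx=8,fy=8,interpolation=cv2.INTER_CUBIC))
E
```

```text
t 17.1 pos [479.7  66.1 159.3] jaw 1.2823 z [ 0.0397  0.0102 -0.9992] F [-0.24 -0.45 -4.88] M [ 0.083  0.417 -0.006] w 0.012391972146899263
t 17.3 pos [482.   65.7 159.7] jaw 1.2818 z [ 0.0431  0.0098 -0.999 ] F [-0.29  0.39 -4.82] M [ 0.04   0.415 -0.1  ] w 0.012197291062783683
hook in stand xyz [-2.000e+00 -2.000e-01  2.445e+02] pitch(nose up) -0.012 roll 0.0176 yaw err -0.0013
```

View pics/s4.png

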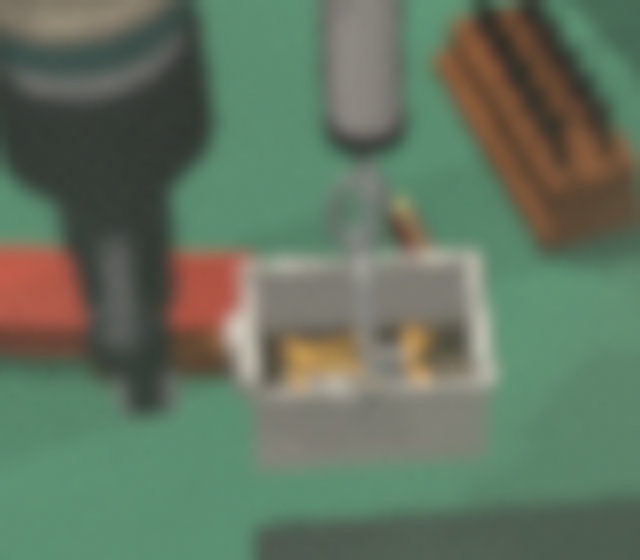

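Call:
{"api": "play_rows", "payload": {
  "series": [
    {"fingers": 1, "dx": 0, "dy": 0, "dz": -5, "turn": 0},
    {"fingers": 1, "dx": 0, "dy": 0, "dz": -6, "turn": 0},
    {"fingers": 1, "dx": 0, "dy": 0, "dz": -5, "turn": 0}
  ]
}}

```text
clock: 17.6
position: [0.482, 0.0658, 0.1434]
ee_rot: [0.009, 0.801, 0.598, 0.021]
contact_force: [-0.6, -0.2, -5.2]
width: 0.0123
```

```bash
python3 -c "
from h import *
hk(settle(4))"
```

```text
t 17.6 pos [482.   65.8 143.4] jaw 1.282 z [ 0.0446  0.0099 -0.999 ] F [-0.61 -0.2  -5.24] M [ 0.109  0.398 -0.029] w 0.012255393769790535
t 17.8 pos [482.   65.8 143.6] jaw 1.282 z [ 0.044   0.0099 -0.999 ] F [-0.26 -1.11 -4.17] M [ 0.077  0.34  -0.025] w 0.01201317753260309
hook in stand xyz [-2.200e+00 -1.000e-01  2.285e+02] pitch(nose up) -0.0111 roll 0.018 yaw err -0.0011
```

Call:
{"api": "play_rows", "payload": {
  "series": [
    {"fingers": 1, "dx": 0, "dy": 0, "dz": -4, "turn": 0},
    {"fingers": 1, "dx": 0, "dy": 0, "dz": -5, "turn": 0},
    {"fingers": 1, "dx": 0, "dy": 0, "dz": -5, "turn": 0},
    {"fingers": 1, "dx": 0, "dy": 0, "dz": -4, "turn": 0}
  ]
}}

```text
clock: 18.13
position: [0.4839, 0.0658, 0.1259]
ee_rot: [0.011, 0.801, 0.598, 0.023]
contact_force: [0.7, 0.3, -4.1]
width: 0.0122
```

```bash
cat >> h.py <<'E'
def force(n=8):
    F=[]
    for i in range(n): get_image("top"); s=get_state();F.append([*s["contact_force"],*s["moment"]])
    print("meanF",np.mean(F[2:],0).round(3));return s
E
python3 -c "
from h import *
force(8);hk(rep())"
```

```text
meanF [ 0.488  0.471 -3.108  0.084  0.291  0.008]
t 18.53 pos [484.   65.8 126.5] jaw 1.2822 z [ 0.0494  0.0098 -0.9987] F [ 0.69  0.13 -3.11] M [0.087 0.312 0.005] w 0.012468128353490468
hook in stand xyz [ -0.7   0.4 211.8] pitch(nose up) -0.0059 roll 0.0194 yaw err -0.0009
```

Call:
{"api": "play_rows", "payload": {
  "series": [
    {"fingers": 1, "dx": 0, "dy": 0, "dz": -4, "turn": 0},
    {"fingers": 1, "dx": 0, "dy": 0, "dz": -5, "turn": 0},
    {"fingers": 1, "dx": 0, "dy": 0, "dz": -5, "turn": 0},
    {"fingers": 1, "dx": 0, "dy": 0, "dz": -5, "turn": 0},
    {"fingers": 1, "dx": 0, "dy": 0, "dz": -5, "turn": 0},
    {"fingers": 1, "dx": 0, "dy": 0, "dz": -4, "turn": 0}
  ]
}}

```text
clock: 19.03
position: [0.4862, 0.0657, 0.0979]
ee_rot: [0.013, 0.801, 0.598, 0.025]
contact_force: [-0.1, 0.0, -1.2]
width: 0.0125
```

```bash
python3 -c "
from h import *
force(6);hk(rep())"
```

```text
meanF [-0.18   0.195 -1.202 -0.007  0.128  0.005]
t 19.33 pos [486.5  65.8  98.8] jaw 1.2825 z [ 0.0563  0.0096 -0.9984] F [-0.38  1.02 -0.99] M [0.011 0.137 0.003] w 0.012275490548322176
hook in stand xyz [  1.1   0.9 184.7] pitch(nose up) 0.0009 roll 0.0212 yaw err -0.0008
```

Call:
{"api": "play_rows", "payload": {
  "series": [
    {"fingers": 1, "dx": 0, "dy": 0, "dz": -4, "turn": 0},
    {"fingers": 1, "dx": 0, "dy": 0, "dz": -5, "turn": 0},
    {"fingers": 1, "dx": 0, "dy": 0, "dz": -4, "turn": 0},
    {"fingers": 1, "dx": 0, "dy": 0, "dz": -3, "turn": 0}
  ]
}}

```text
clock: 19.67
position: [0.4884, 0.0657, 0.0834]
ee_rot: [0.015, 0.801, 0.598, 0.028]
contact_force: [0.3, 0.7, -0.1]
width: 0.0125
```

```bash
python3 -c "
from h import *
force(12);hk(rep())"
```

```text
meanF [-0.298  0.045 -0.291 -0.012  0.07  -0.021]
t 20.27 pos [488.5  65.7  83.9] jaw 1.2828 z [ 0.062   0.0094 -0.998 ] F [-0.98 -0.33 -0.11] M [-0.029  0.052  0.012] w 0.012237479181300479
hook in stand xyz [  2.5   1.3 170.2] pitch(nose up) 0.0063 roll 0.0226 yaw err -0.0007
```

Call:
{"api": "play_rows", "payload": {
  "series": [
    {"fingers": 1, "dx": -1.5, "dy": -0.4, "dz": -2, "turn": 0},
    {"fingers": 1, "dx": -1.5, "dy": -0.4, "dz": -1.5, "turn": 0}
  ]
}}

```text
clock: 20.43
position: [0.4861, 0.0649, 0.0807]
ee_rot: [0.015, 0.801, 0.598, 0.028]
contact_force: [-0.8, 1.3, -1.5]
width: 0.012
```

```bash
python3 -c "
from h import *
force(14);hk(rep())"
```

```text
meanF [ 0.106 -0.112 -0.266 -0.012  0.059  0.001]
t 21.13 pos [486.3  65.   80.8] jaw 1.2829 z [ 0.0637  0.0094 -0.9979] F [ 0.04 -0.12 -0.39] M [0.024 0.032 0.008] w 0.012202139285054918
hook in stand xyz [ 5.000e-01 -1.000e-01  1.672e+02] pitch(nose up) 0.008 roll 0.0231 yaw err -0.0006
```

Call:
{"api": "play_rows", "payload": {
  "series": [
    {"fingers": 1, "dx": 0, "dy": 0, "dz": -1.2, "turn": 0}
  ],
  "squeeze": 50
}}

```text
clock: 21.22
position: [0.4865, 0.065, 0.0798]
ee_rot: [0.015, 0.801, 0.598, 0.029]
contact_force: [0.3, -0.6, 0.4]
width: 0.0122
```

```bash
python3 -c "
from h import *
hk(settle(3))"
```

```text
t 21.22 pos [486.5  65.   79.8] jaw 1.2829 z [ 0.0644  0.0094 -0.9979] F [ 0.32 -0.65  0.36] M [-0.002  0.065  0.08 ] w 0.012228170814692383
t 21.37 pos [486.2  65.   79.5] jaw 1.2829 z [ 0.0635  0.0094 -0.9979] F [ 1.02 -0.44 -1.01] M [-0.035  0.038 -0.016] w 0.012231366468179362
hook in stand xyz [ 5.000e-01 -1.000e-01  1.659e+02] pitch(nose up) 0.0078 roll 0.0231 yaw err -0.0006
```

Call:
{"api": "play_rows", "payload": {
  "series": [
    {"fingers": 1, "dx": 0, "dy": 0, "dz": 0, "turn": 0}
  ],
  "squeeze": 20
}}

```text
clock: 21.45
position: [0.4862, 0.065, 0.0795]
ee_rot: [0.015, 0.801, 0.598, 0.028]
contact_force: [0.1, 0.8, 0.1]
width: 0.0118
```

```bash
python3 -c "
from h import *
force(12);hk(rep())"
```

```text
meanF [-0.124 -0.098  0.13  -0.012  0.028  0.024]
t 22.05 pos [486.2  64.9  79.5] jaw 1.2829 z [ 0.0636  0.0094 -0.9979] F [-0.24  0.2   0.36] M [0.024 0.049 0.049] w 0.012371846960452923
hook in stand xyz [ 5.00e-01 -1.00e-01  1.66e+02] pitch(nose up) 0.0079 roll 0.0231 yaw err -0.0006
```

Call:
{"api": "play_rows", "payload": {
  "series": [
    {"fingers": 0.6, "dx": 0, "dy": 0, "dz": 0, "turn": 0}
  ],
  "squeeze": 20
}}

```text
clock: 22.13
position: [0.4862, 0.0649, 0.0795]
ee_rot: [0.015, 0.801, 0.598, 0.028]
contact_force: [-0.7, -0.2, -0.0]
width: 0.0168
```

```bash
python3 - <<'E'
from h import *
rep()
for i in range(6): s=get_image("side")
hk(rep())
p,s2=wrist()
a=cv2.resize(s["pixels"][150:270,200:320,::-1],None,fx=3.3,fy=3.3,interpolation=cv2.INTER_CUBIC)
b=cv2.resize(p["pixels"][:,:,::-1],(396,297))
cv2.imwrite("pics/s5.png",np.hstack([a,cv2.copyMakeBorder(b,0,99,0,0,0)]))
E
```

```text
t 22.13 pos [486.2  64.9  79.5] jaw 1.2829 z [ 0.0636  0.0094 -0.9979] F [-0.7 -0.2 -0. ] M [-0.023  0.014 -0.022] w 0.016764721635125466
t 22.43 pos [486.2  64.9  79.6] jaw 1.2828 z [ 0.0637  0.0094 -0.9979] F [ 0.   -0.19  1.28] M [0.023 0.083 0.021] w 0.017034360299411147
hook in stand xyz [ 5.00e-01 -1.00e-01  1.66e+02] pitch(nose up) 0.0079 roll 0.0231 yaw err -0.0007
```

View pics/s5.png

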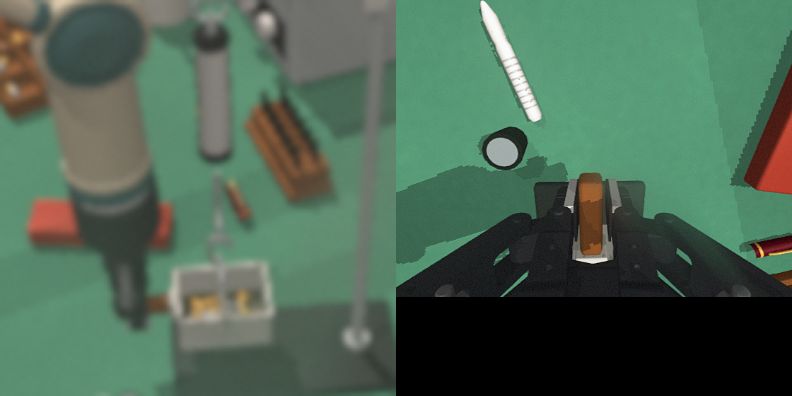

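Call:
{"api": "play_rows", "payload": {
  "series": [
    {"fingers": 0, "dx": 0, "dy": 0, "dz": 0, "turn": 0},
    {"fingers": 0, "dx": 0, "dy": 0, "dz": 1, "turn": 0},
    {"fingers": 0, "dx": 0, "dy": 0, "dz": 1, "turn": 0},
    {"fingers": 0, "dx": -5, "dy": 1.5, "dz": 3, "turn": 0},
    {"fingers": 0, "dx": -10, "dy": 3, "dz": 3, "turn": 0},
    {"fingers": 0, "dx": -14, "dy": 4, "dz": 4, "turn": 0},
    {"fingers": 0, "dx": -14, "dy": 4, "dz": 4, "turn": 0},
    {"fingers": 0, "dx": -14, "dy": 4, "dz": 5, "turn": 0},
    {"fingers": 0, "dx": -14, "dy": 4, "dz": 6, "turn": 0},
    {"fingers": 0, "dx": -14, "dy": 4, "dz": 8, "turn": 0},
    {"fingers": 0, "dx": -12, "dy": 3, "dz": 8, "turn": 0},
    {"fingers": 0, "dx": -5, "dy": 1, "dz": 4, "turn": 0}
  ]
}}

```text
clock: 23.48
position: [0.3685, 0.0961, 0.1287]
ee_rot: [0.013, 0.801, 0.598, 0.026]
contact_force: [0.1, 0.1, 0.5]
width: 0.0428
```

```bash
python3 - <<'E'
from h import *
rep()
ims=[get_image("side")["pixels"].astype(int)]
for i in range(20):
    q=get_image("side")
    if i in(2,4,6,9,14,19): ims.append(q["pixels"].astype(int))
rep()
c=(slice(150,270),slice(235,300))
print([round(np.abs(a[c]-ims[-1][c]).mean(),2) for a in ims])
t=get_image("top")
a=cv2.resize(q["pixels"][150:270,200:320,::-1],None,fx=3.3,fy=3.3,interpolation=cv2.INTER_CUBIC)
b=cv2.resize(t["pixels"][100:300,200:400,::-1],(396,396),interpolation=cv2.INTER_CUBIC)
cv2.imwrite("pics/s6.png",np.hstack([a,b]))
E
```

```text
t 23.48 pos [368.5  96.1 128.7] jaw 1.2827 z [ 0.0572  0.0099 -0.9983] F [0.06 0.07 0.53] M [0.011 0.007 0.024] w 0.04280922675234768
t 24.53 pos [372.   95.5 128.1] jaw 1.2818 z [ 0.0584  0.0097 -0.9982] F [-0.4  -0.23  0.25] M [ 0.001 -0.035 -0.025] w 0.042764040249369834
[np.float64(0.66), np.float64(0.69), np.float64(0.65), np.float64(0.57), np.float64(0.66), np.float64(0.72), np.float64(0.0)]
```

View pics/s6.png

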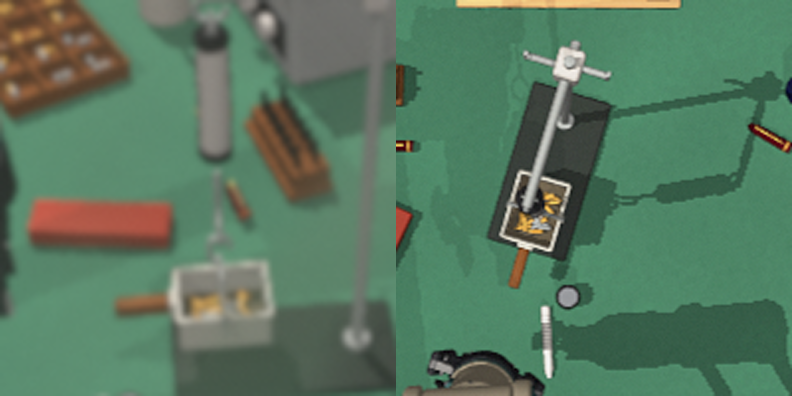

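The tin hangs level under the balance, and the frame differences are down to image noise. The arm is well clear and the other objects haven't moved.

```bash
python3 -c "
from rig import *
print(sign_off())"
```

```text
the job is handed in; nothing more can be done
None
```

The tin is hanging by its hook in the balance's lower loop, upright and still, and I've handed the job in at about 25 s on the robot's clock. `sign_off` gives no verdict, so the evidence is my own checks.

**What I did:**
- I pinched the wooden handle from above, about 83 mm behind the tin's middle, and lifted. The wrist read about 4.0 to 4.5 N.
- I passed the hook through the loop and lowered in small steps. The spring took up the load at about 70 N/m.
- I let go only once the wrist force and moment were at zero within noise (last mean about 0.1 N vertical). I eased the grip from 100 to 50 to 20 N, opened a little, then fully, and backed away.

**Last checks:**
- **Tin:** over about 1 s after release, side pictures differed only by image noise, so it was neither swinging nor bobbing. All the nibs I could see were in the tin.
- **Other things:** those in view lay where they were.
- **Robot:** it stood clear of the tin, with wrist force near zero.

**Less than ideal:**
- **Tilt while carrying:** the arm's own drift tipped the tin up to about 2.8° nose-down. I brought that back to about 0.5°, nose-up, before letting go. A sideways lean of about 1.3° remained until release.
- **Test moves:** before the grasp I made several empty-gripper moves to understand that drift. Later I raised and lowered the loaded tin a few times to correct it.
- **Stand position:** two cameras disagreed by about 3 mm on the stand's position, which is within the hook's tolerance.

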